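# Unlatch a box of cut-out letters and peel off its stuck cover

### The job

The cover of the low box of cut-out letters is stuck down: pull the steel hasp at the front forward off its catch, well out of the way, then peel the cover off by its orange corner tab, with that corner coming up first while the opposite corner is still down. Hold the cover up in the gripper to one side, at least 15 cm above the worktop and with no part of it over the box, and finish there still holding it. The sorting tray and its letters stay put in the box, and the taped blocks and the black pot stay where they stand.

Things in the scene. Friction and masses are not known exactly. Their poses are not given: they have to be found in the camera images.
- letter_box: dark grey moulded box, 224 wide (y) x 156 deep (x) x 44 mm tall, fixed to the bench; lowest part of a nested stack: box, sorting tray, cover. Origin: centre of its underside, on the worktop. x points from its front (hasp side, towards the robot) to its back, y to its left, z up. The seated cover's rim underside lies 47 mm above the origin
- hasp (a joint): angle of the steel hasp, rad. 0 (to 0.04 at the start): upright, its slot over the catch on the cover's front; grows as the top is pulled to the front (the box's -x) and down; stop at 1.65, lying out in front. The catch is clear of the slot from about 0.25. Stiff hinge (0.03 N m): it stays where it is left
- hasp_hinge (a point): middle of the hasp's hinge line, 16 mm above the worktop, 90 mm in front of the box's centre; the line runs along the box's y. The point has the box's axes.
- hasp_lip (a point): grip point on the hasp's upright thumb lip (36 wide in y, 9 thick in x, 29 mm tall): 58 mm above the hinge line, 10 mm below the lip's top edge, mid thickness. With the hasp closed the lip reaches from 55 to 84 mm above the worktop, just in front of the cover, whose rim top is at 50 mm
- cover: formed plastic cover, light grey rim, raised clear window, 241 (y) x 173 (x) mm, 0.1 kg, pressed over the stack. Origin: centre of the rim's underside; axes as the box's when seated. Rim 3 mm thick; a skirt hangs 15 mm below the origin all round, outside the box wall with 5.5 mm play; the window (94 x 158 mm) reaches 8 mm above the origin. The catch is a nib 16 mm wide on the front skirt
- tab_grip (a point): grip point on the orange pull tab, an upright fin on the cover's front right corner (58 mm ahead and 90 mm right of the cover's centre), 34 long, 9 thick, 29 mm tall above the rim's top; mid thickness, 10 mm below its top. Its length runs along the diagonal, 54 degrees from the cover's -x towards its -y; pinch across that. The point has the cover's axes
- tab_corner (a point): the cover's front right corner (tab corner), at the rim's underside, 86.5 mm ahead of and 120.5 mm right of the cover's centre
- far_corner (a point): the cover's back left corner, diagonally opposite the tab, at the rim's underside
- snap_front_right (a point): one of four sprung snap beads in the box's left and right end walls, 55 mm ahead of and behind the middle, 39 mm up; this one is nearest the tab. Each lets go at about 6 N after some 4 mm of lift. Lifting the tab in an arc about the far corner frees the near ones with under 10 N; those at the far end let go (up to 20 N) as the cover, tipped up some 0.25 rad, is lifted up and over that end
- sorting_tray: off-white formed tray with three pockets, 220 x 152 x 35 mm, hung loosely in the box by its flange, under the cover. Origin: centre of its underside, 12 mm above the box's when seated
- piece_2: L-shaped cut-out letter, MDF with blue edge, 61x63x16 mm, loose in a pocket of the tray. Origin: centre of its underside
- piece_3: straight cut-out letter, MDF with blue edge, 21x66x16 mm, loose in a pocket of the tray. Origin: centre of its underside
- piece_4: L-shaped cut-out letter, MDF with blue edge, 48x72x16 mm, loose in a pocket of the tray. Origin: centre of its underside
- block_a: bystander: taped block standing on end, 28x26x81 mm, left of the box. Origin: centre of its underside
- block_b: bystander: taped block standing on end, 31x29x82 mm, left of the box. Origin: centre of its underside
- mixing_pot: bystander: small black pot, 81 mm wide, 55 mm tall, left of the box. Origin: centre of its underside

How it is judged:
By the outcome, as a careful person would: the job done as asked, in the order asked, and still so for the second after the job is handed in, while the arm keeps its last pose, push and grip.
It also fails if it takes over 51 s, if anything falls off the work surface, if the arm or the gripper's body presses on something with over 40 N, if the wrist force passes 120 N, or if a joint passes its speed limit or range.

### The arm

A 7-joint arm with a two-finger parallel gripper is mounted at the origin on a cart in front of the work surface, level with it; the furniture and walls round the work are solid. World frame = base frame: x ahead of the robot, y to its left, z up, the work surface at z = 0. Lengths are in m, angles in rad, forces in N, time in s.
With the tool pointing down it reaches from about 0.35 to 0.9 m from the base axis. Payload 8.1 kg.
Tool frame: the origin (TCP) lies midway between the tips of the shut fingers; the grasp point (between the pads) lies 19 mm behind it; y points along the fingers, z is the direction in which the jaws open and shut, and the axes are right-handed (so a half turn about y gives the same grasp; the last joint's range is limited). The gripper opens to 92 mm and grips with 3 to 60 N. Pads are 19 mm wide; open, the fingers measure 130 mm over their backs; the gripper's body (75 mm by 190 mm) begins 47 mm behind the grasp point.
Start: joints at [1.13, 0.434, 0.025, 1.573, -0.012, 1.134, -0.075], TCP at [0.207, -0.59, 0.227] pointing down, gripper open.
Joint ranges: [-2.62, 2.62], [-0.44, 2.09], [-1.27, 1.32], [0.08, 2.57], [-1.32, 4.46], [0.12, 2], [-2.74, 2.74]. Speed limits (rad/s): [2.22, 2.22, 3.01, 3.01, 3.14, 3.14, 3.14].

### API

Orientations are given as a unit quaternion [x, y, z, w].
In Python, from cell import bot gives the robot as it stands.
- The arm moves only by the tool servo_tool, never from a script. Its argument "motion" is one flat list of numbers, 5 for each row, row after row: the shift along the world's x, y, z in m, then the turn about the world's z in rad, then the gripper's target within -1 to 1 (shut at 1, half-way at 0, fully open at -1). In form: [dx, dy, dz, turn, fingers, dx, dy, dz, turn, fingers, ...]. A call has 1 to 8 rows; each row shifts and turns the commanded pose from where the row before left it; what a row does not reach is not made up. A row lasts 1/10 s, in which the tool goes at most 50 mm and 8.59 degrees, less where a joint would pass 70% of its speed; a pose out of reach is approached as far as the arm can. A call is refused whole if a number of a shift passes 0.05 or a number of a turn 0.15, either way. A call with a gripper value outside its range is refused whole. The fingers move at their own pace and stop on an object; "newtons" is the grip in N (left out, the last holds). Time passes only in rows, so rows that do not move let the fingers close. It gives the time, the measured TCP pose, the force and the opening at its end, in the units of the state.
- bot.state(): the state, without advancing time (a new reading comes with each control period).
- bot.capture(name): name is "scene" or "top"; returns a dict with "color" (400x640x3 uint8, red, green, blue), "range_z" (400x640 float32, m along the optical axis (not along the pixel's ray), 0 where there is no reading), "mtx" (3x3 intrinsics, pixels), "origin" and "attitude" of the camera in the world. Camera axes: x right, y down, z forward; pixel columns grow to the right and rows downward; lengths in m; the calibration is good to about 2 mm. A picture is of the moment at which its call begins.
- bot.job_done(): hands the job in, once; it reports no verdict.
Trained networks look in the newest picture that a camera, given by its name, has taken for a name from the list of things; names that differ only in an ending like _2 or _b are one class to them, and where a whole thing is asked for, a point or a joint stands for the part that bears it (a point fixed in the world has none). Each returns a list of dicts, best first, with "confidence" (0 to 1); they miss things now and then, are a little off and sometimes report something else, mostly with a low value. They report only what shows in the picture. A call takes as long as a camera call.
- bot.silhouettes(target, camera): "region" (400x640 bool, what is visible of it) and "extent" ([centre column, centre row, width, height] in pixels, round what is visible of it).
- bot.pinpoint(target, camera): "centre" ([row, column] in pixels: a listed point, or the origin of a listed thing).
The state is a dict: "clock": time; "joint_positions": joint angles; "dq": joint speeds; "tau": joint torques, N m; "ee_pos": TCP position; "tool_rot": TCP orientation; "force": force on the tool from outside, world axes, zero at the start; "wrist_torque": the same for the moment, N m; "grip_width": finger opening in m.
Only numpy, scipy, OpenCV 4.12 (cv2) and the standard library are available. Lean on these libraries where they do the work, as an engineer would, in place of code of your own. Each camera call takes 0.05 s, during which the arm holds its last target.

## Working session

There is one attempt and no reset: what is moved stays moved. The work goes in short steps, Python scripts to look and compute and a tool call to move; the robot and the scene stay as the last step left them, time stands still between calls to the robot, and variables do not carry over. Pictures are saved under pics/ and viewed, and the job is handed in when it is done.

Besides the shell and the picture viewer there is one more tool, called after "Request:" as a command line: name --argument value ..., lists and objects as JSON in quotes. servo_tool: Moves the arm, as the interface text tells. Its arguments: {"type":"object","properties":{"motion":{"type":"array"},"newtons":{"type":"number"}},"required":["motion"]}

```bash
mkdir -p pics
cat > h.py <<'E'
from cell import bot
import numpy as np, cv2
from scipy.spatial.transform import Rotation as R
def att(c):
    a=np.array(c["attitude"]); 
    return a if a.shape==(3,3) else R.from_quat(a).as_matrix()
def px(c,row,col,z=None,r=3):
    K=np.array(c["mtx"]);d=np.array([(col-K[0,2])/K[0,0],(row-K[1,2])/K[1,1],1.])
    A=att(c);o=np.array(c["origin"])
    if z is None:
        i,j=int(round(row)),int(round(col));p=c["range_z"][max(0,i-r):i+r+1,max(0,j-r):j+r+1];p=p[p>0]
        return o+A@(d*np.median(p))
    w=A@d; return o+w*(z-o[2])/w[2]
def save(c,n): cv2.imwrite("pics/"+n+".png",cv2.cvtColor(c["color"],cv2.COLOR_RGB2BGR))
def proj(c,p):
    q=att(c).T@(np.array(p)-np.array(c["origin"]));K=np.array(c["mtx"]);u=K@(q/q[2]);return u[1],u[0]
E
python3 - <<'E'
from h import *
s=bot.state();print(s)
for n in("scene","top"):
    c=bot.capture(n);save(c,n+"0");print(n,c["origin"],c["attitude"],c["mtx"])
    for t,z in(("hasp_hinge",.016),("hasp_lip",.074),("tab_grip",.069),("tab_corner",.047),("far_corner",.047),("snap_front_right",.039),("cover",.047),("letter_box",0),("block_a",0),("block_b",0),("mixing_pot",0)):
        for k in bot.pinpoint(t,n)[:2]:
            r,cc=k["centre"];print(t,round(k["confidence"],2),np.round((r,cc)),np.round(px(c,r,cc,z),4), np.round(px(c,r,cc),4))
E
```

```text
{'clock': 0.0, 'joint_positions': array([ 1.13041077,  0.43522553,  0.02499246,  1.57409242, -0.01161946,
        1.13400347, -0.075114  ]), 'dq': array([ 0.00078968, -0.00039764,  0.00127661, -0.00047112, -0.0011413 ,
        0.00023773,  0.00087017]), 'tau': array([ 5.94960420e-04, -6.67853665e+01,  9.85289030e-01, -3.14464402e+01,
       -6.06085430e-02,  4.28909634e-02,  1.81979822e-04]), 'ee_pos': array([ 0.20689561, -0.58921913,  0.22594542]), 'tool_rot': array([-0.11896057,  0.69759389, -0.69651011,  0.11867945]), 'force': array([0.26047584, 0.02773905, 0.43446941]), 'wrist_torque': array([-0.03054328,  0.01004095, -0.01792123]), 'grip_width': 0.09197839735616038}
scene [0.02203792 0.92529566 0.90766801] [-0.28179132  0.86625876 -0.39366223  0.12336719] [[468.03060589   0.         315.31046183]
 [  0.         468.03060589 202.11024431]
 [  0.           0.           1.        ]]
hasp_hinge 0.87 [211. 362.] [0.4821 0.0494 0.016 ] [0.4877 0.0387 0.0051]
hasp_lip 0.52 [196. 364.] [0.4794 0.0521 0.074 ] [0.485  0.0413 0.0637]
tab_grip 0.65 [176. 361.] [ 0.5363 -0.0259  0.069 ] [ 0.
[... 1026 characters left out ...]
 ] [ 0.5464 -0.027   0.0745]
tab_corner 0.67 [226. 416.] [ 0.5139 -0.0622  0.047 ] [ 0.5191 -0.0723 -0.0012]
far_corner 0.75 [176. 317.] [0.6429 0.2046 0.047 ] [ 0.6543  0.2069 -0.0017]
far_corner 0.5 [224. 415.] [ 0.5181 -0.0602  0.047 ] [ 5.235e-01 -7.000e-02 -5.000e-04]
cover 0.87 [200. 366.] [0.5798 0.0717 0.047 ] [0.5789 0.0722 0.0524]
block_a 0.62 [222. 271.] [0.5183 0.3329 0.    ] [0.5128 0.3247 0.0503]
block_a 0.47 [190. 276.] [0.6118 0.3231 0.    ] [0.6053 0.318  0.0332]
block_b 0.62 [222. 271.] [0.5183 0.3329 0.    ] [0.5128 0.3247 0.0503]
block_b 0.47 [190. 276.] [0.6118 0.3231 0.    ] [0.6053 0.318  0.0332]
mixing_pot 0.59 [174. 243.] [0.6552 0.4211 0.    ] [0.6548 0.4207 0.0018]
```

Run:
```python
from h import *
import cv2
for n,(r0,r1,c0,c1) in (("scene",(120,300,200,440)),("top",(140,290,220,460))):
    im=cv2.imread("pics/%s0.png"%n)[r0:r1,c0:c1]; cv2.imwrite("pics/%s0z.png"%n,cv2.resize(im,None,fx=3.3,fy=3.3,interpolation=cv2.INTER_CUBIC))
# depth-based fit of cover
c=bot.capture("top");K=c["mtx"];rz=c["range_z"];v,u=np.mgrid[:400,:640]
P=np.stack([(u-K[0,2])/K[0,0]*rz,(v-K[1,2])/K[1,1]*rz,rz],-1)@att(c).T+np.array(c["origin"])
ok=(rz>0)
m=ok&(P[...,2]>.035)&(P[...,2]<.062)&(P[...,0]>.44)&(P[...,0]<.72)&(P[...,1]>-.12)&(P[...,1]<.26)
n_,l,st,_=cv2.connectedComponentsWithStats(m.astype(np.uint8));k=1+np.argmax(st[1:,4]);pts=P[l==k][:,:2].astype(np.float32)
rect=cv2.minAreaRect(pts*1000);print(rect,len(pts)); print(cv2.boxPoints(rect))
for nm,lo in(("hi",.064),):
    m=ok&(P[...,2]>lo)&(P[...,2]<.12)&(P[...,0]>.42)&(P[...,0]<.72)&(P[...,1]>-.12)&(P[...,1]<.24)
    n_,l,st,_=cv2.connectedComponentsWithStats(m.astype(np.uint8))
    for k in range(1,n_):
        if st[k,4]>8:
            q=P[l==k]; print(st[k,4],q.mean(0),cv2.minAreaRect(q[:,:2].astype(np.float32)*1000),q[:,2].max())
```

```text
((574.9541015625, 69.44580078125), (182.52549743652344, 241.63092041015625), 11.994736671447754) 5574
[[460.57584  168.65707 ]
 [510.79202  -67.69825 ]
 [689.3324   -29.765472]
 [639.1162   206.58984 ]]
54 [ 0.54017417 -0.02826946  0.07589002] ((540.6727905273438, -28.286418914794922), (32.558414459228516, 9.472451210021973), 63.2425537109375) 0.08160446851333525
61 [0.48762204 0.05232461 0.0807472 ] ((487.8489074707031, 51.928611755371094), (9.96766471862793, 35.005126953125), 13.109695434570312) 0.08664516671659062
```

```bash
ls pics
```

```text
scene0.png
scene0z.png
top0.png
top0z.png
```

View pics/top0.png

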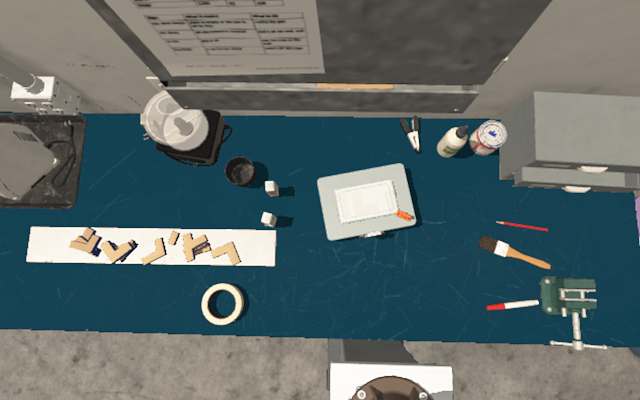

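View pics/scene0.png

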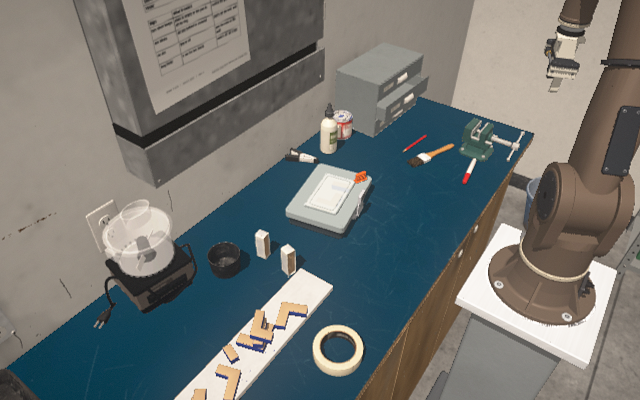

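View pics/top0z.png

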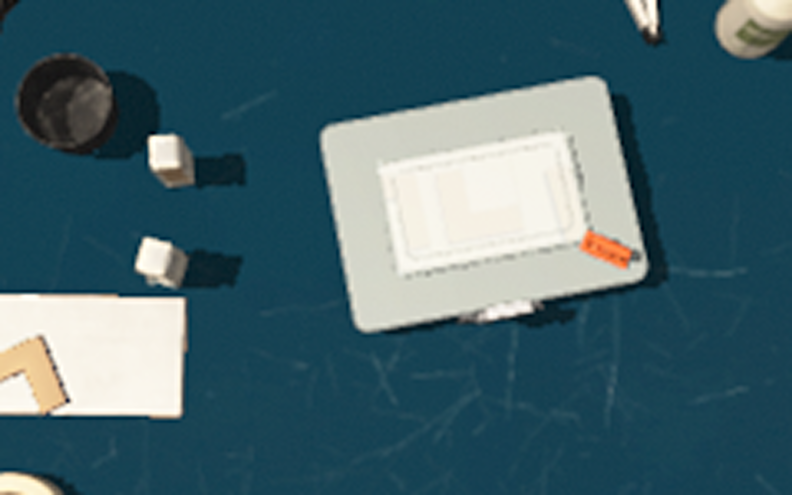

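View pics/scene0z.png

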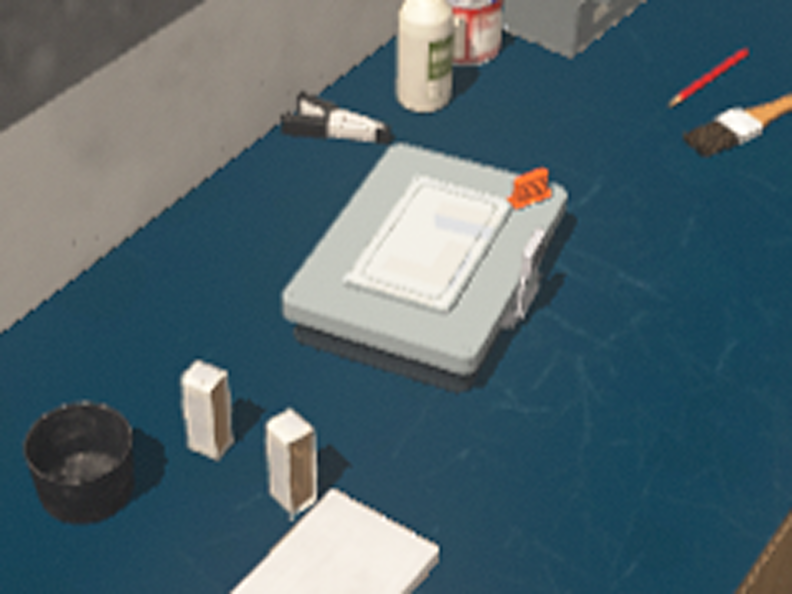

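Run:
```python
from h import *
s=bot.state();M=R.from_quat(s["tool_rot"]).as_matrix();print(M.round(3),s["clock"]);print(np.degrees(np.arctan2(M[1,2],M[0,2])))
```

```text
[[-0.944  0.     0.331]
 [-0.331 -0.    -0.944]
 [-0.    -1.     0.   ]] 1.25
-70.65112343750727
```

Request:
servo_tool --motion '[0.02,0.04,0,-0.064,-1,0.02,0.04,0,-0.064,-1,0.02,0.04,0,0,-1,0.02,0.04,0,0,-1,0.02,0.04,0,0,-1,0.02,0.04,0,0,-1,0.02,0.04,0,0,-1,0.02,0.04,0,0,-1]' --newtons 30

```text
clock: 2.05
ee_pos: [0.3677, -0.2681, 0.2271]
tool_rot: [0.074, -0.703, 0.703, -0.074]
force: [1.0, 0.2, 0.7]
grip_width: 0.092
```

Request:
servo_tool --motion '[0.02,0.04,0,0,-1,0.02,0.04,0,0,-1,0.02,0.04,0,0,-1,0.02,0.04,0,0,-1,0.02,0.04,0,0,-1,0.02,0.04,0,0,-1,0.02,0.04,0,0,-1,0,0.04,0,0,-1]'

```text
clock: 2.85
ee_pos: [0.5092, 0.0522, 0.2268]
tool_rot: [-0.073, 0.703, -0.703, 0.074]
force: [0.2, 0.1, -0.7]
grip_width: 0.092
```

Request:
servo_tool --motion '[0,0,0,0,-1,0,0,0,0,-1,0,0,0,0,-1]'

```text
clock: 3.15
ee_pos: [0.507, 0.0491, 0.2267]
tool_rot: [0.074, -0.703, 0.704, -0.074]
force: [-1.0, -0.7, 1.0]
grip_width: 0.0918
```

Request:
servo_tool --motion '[-0.0185,0.0035,-0.02,0,-0.4,0,0,-0.035,0,-0.4,0,0,-0.035,0,-0.4,0,0,-0.03,0,-0.4,0,0,-0.02,0,-0.4,0,0,-0.015,0,-0.4,0,0,-0.013,0,-0.4,0,0,0,0,-0.4]'

```text
clock: 3.95
ee_pos: [0.4876, 0.0519, 0.0574]
tool_rot: [0.074, -0.703, 0.704, -0.072]
force: [0.2, 0.2, 0.2]
grip_width: 0.0641
```

Run:
```python
from h import *
for n,(r0,r1,c0,c1) in (("scene",(120,240,260,420)),("top",(160,280,300,460))):
    c=bot.capture(n);save(c,n+"1");im=cv2.imread("pics/%s1.png"%n)[r0:r1,c0:c1]; cv2.imwrite("pics/%s1z.png"%n,cv2.resize(im,None,fx=4,fy=4,interpolation=cv2.INTER_CUBIC))
s=bot.state();print(s["ee_pos"],s["force"])
```

```text
[0.48871416 0.05271208 0.05902742] [0.45676462 0.23055437 0.58795961]
```

View pics/scene1z.png

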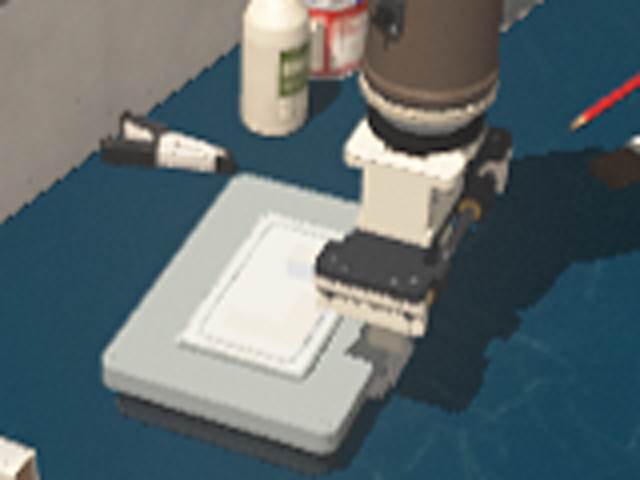

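The gripper straddles the hasp lip just in front of the cover (about pixel row 210, column 355 in the scene image). I'll close on it.

Request:
servo_tool --motion '[0,0,0,0,1,0,0,0,0,1,0,0,0,0,1,0,0,0,0,1,0,0,0,0,1]' --newtons 20

```text
clock: 4.55
ee_pos: [0.4888, 0.0546, 0.0591]
tool_rot: [-0.074, 0.703, -0.703, 0.075]
force: [-1.1, 2.8, 4.5]
grip_width: 0.0357
```

Request:
servo_tool --motion '[-0.006,-0.0012,-0.0003,0,1,-0.006,-0.0013,-0.0009,0,1,-0.0058,-0.0012,-0.0015,0,1,-0.0056,-0.0012,-0.0021,0,1,-0.0053,-0.0011,-0.0027,0,1,-0.005,-0.0011,-0.0032,0,1]'

```text
clock: 5.15
ee_pos: [0.4561, 0.0477, 0.0486]
tool_rot: [-0.073, 0.704, -0.703, 0.075]
force: [3.4, 5.1, 2.6]
grip_width: 0.0356
```

Request:
servo_tool --motion '[-0.0048,-0.001,-0.0037,0,1,-0.0044,-0.001,-0.0041,0,1,-0.0039,-0.0008,-0.0046,0,1,-0.0034,-0.0008,-0.0049,0,1,-0.003,-0.0006,-0.0053,0,1,-0.0025,-0.0006,-0.0056,0,1,0,0,0,0,1,0,0,0,0,1]'

```text
clock: 5.95
ee_pos: [0.4333, 0.0429, 0.0199]
tool_rot: [-0.074, 0.704, -0.703, 0.075]
force: [2.5, 5.4, -0.8]
grip_width: 0.0357
```

Request:
servo_tool --motion '[0,0,0,0,-0.4,0,0,0,0,-0.4,0,0,0,0,-0.4]'

```text
clock: 6.25
ee_pos: [0.4323, 0.0413, 0.0197]
tool_rot: [0.074, -0.703, 0.703, -0.073]
force: [-0.3, 0.3, 0.2]
grip_width: 0.0553
```

Request:
servo_tool --motion '[0,0,0.04,0,-0.4,0,0,0.05,0,-0.4,0.01,-0.01,0.05,0.14,-0.4,0.02,-0.015,0,0.14,-0.4,0.025,-0.015,0,0.14,-0.4,0.025,-0.015,0,0.14,-0.4,0.02,-0.0145,0,0.14,-0.4,0.0075,0,0,0.14,-0.4]'

```text
clock: 7.05
ee_pos: [0.5414, -0.0304, 0.1575]
tool_rot: [0.355, -0.611, 0.612, -0.355]
force: [-0.8, -0.5, -0.7]
grip_width: 0.0645
```

Request:
servo_tool --motion '[0,0,0,0.102,-0.4,0,0,0,0,-0.4,0,0,0,0,-0.4]'

```text
clock: 7.35
ee_pos: [0.5395, -0.0275, 0.1577]
tool_rot: [-0.384, 0.594, -0.594, 0.384]
force: [0.3, -0.2, -0.1]
grip_width: 0.0645
```

Run:
```python
from h import *
for n,(r0,r1,c0,c1) in (("scene",(100,240,260,420)),("top",(140,280,300,460))):
    c=bot.capture(n);save(c,n+"2");im=cv2.imread("pics/%s2.png"%n)[r0:r1,c0:c1]; cv2.imwrite("pics/%s2z.png"%n,cv2.resize(im,None,fx=4,fy=4,interpolation=cv2.INTER_CUBIC))
    for k in bot.pinpoint("tab_grip",n)[:2]+bot.pinpoint("hasp_lip",n)[:1]: print(n,k["confidence"],px(c,*k["centre"],.069),px(c,*k["centre"]))
s=bot.state();M=R.from_quat(s["tool_rot"]).as_matrix();print(s["ee_pos"],s["force"],np.degrees(np.arctan2(M[1,2],M[0,2])))
```

```text
scene 0.95 [ 0.53756877 -0.0291023   0.069     ] [ 0.53525602 -0.02482071  0.07276241]
scene 0.5 [0.41033298 0.08192834 0.069     ] [0.42639766 0.04703625 0.03430233]
top 0.64 [ 0.53895192 -0.026911    0.069     ] [0.50892053 0.01257697 0.2889026 ]
top 0.61 [0.43660514 0.03846699 0.069     ] [0.43771094 0.03493092 0.03835332]
[ 0.53995142 -0.02712824  0.15805001] [-0.34115148  0.78939477  0.05255646] -24.046431295240513
```

View pics/scene2z.png

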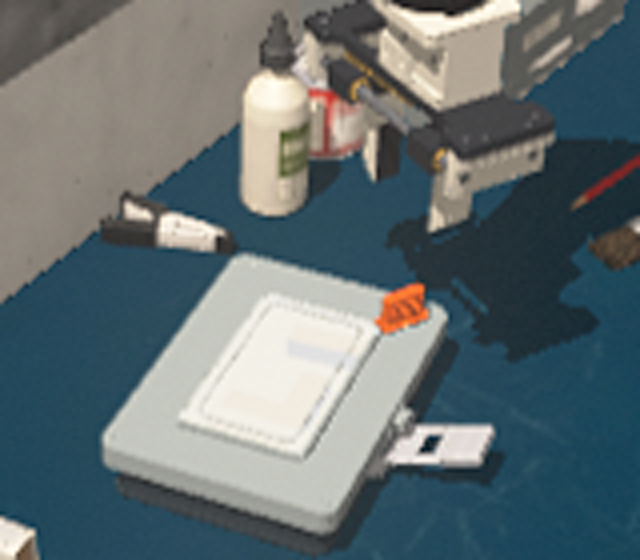

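View pics/top2z.png

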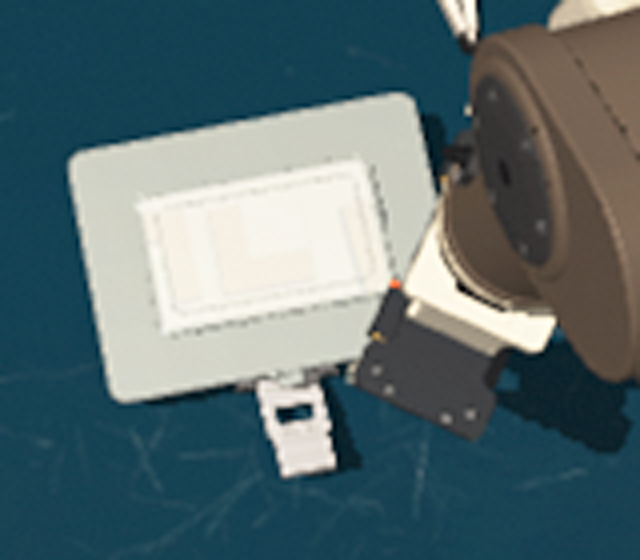

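The hasp now lies out in front, with its end near scene crop (490,445). The gripper is above the orange tab (405,305). I'm descending onto the tab.

Request:
servo_tool --motion '[0.0005,-0.001,-0.03,0,-0.3,0,0,-0.03,0,-0.3,0,0,-0.02,0,-0.3,0,0,-0.015,0,-0.3,0,0,-0.006,0,-0.3,0,0,0,0,-0.3,0,0,0,0,-0.3]'

```text
clock: 8.35
ee_pos: [0.541, -0.0281, 0.0576]
tool_rot: [0.385, -0.593, 0.593, -0.385]
force: [-0.0, -0.2, 0.8]
grip_width: 0.0596
```

Request:
servo_tool --motion '[0,0,0,0,1,0,0,0,0,1,0,0,0,0,1,0,0,0,0,1,0,0,0,0,1,0,0,0,0,1]' --newtons 45

```text
clock: 8.95
ee_pos: [0.5405, -0.0282, 0.057]
tool_rot: [-0.385, 0.593, -0.593, 0.385]
force: [0.7, -0.1, -0.2]
grip_width: 0.0164
```

Run:
```python
from h import *
for n,(r0,r1,c0,c1) in (("scene",(100,240,260,420)),):
    c=bot.capture(n);save(c,n+"3");im=cv2.imread("pics/%s3.png"%n)[r0:r1,c0:c1]; cv2.imwrite("pics/%s3z.png"%n,cv2.resize(im,None,fx=4,fy=4,interpolation=cv2.INTER_CUBIC))
s=bot.state();print(s["ee_pos"],s["force"],s["grip_width"])
```

```text
[ 0.54054779 -0.02823287  0.05696856] [-1.00504015  1.06809881  0.08812259] 0.012253391137811143
```

View pics/scene3z.png

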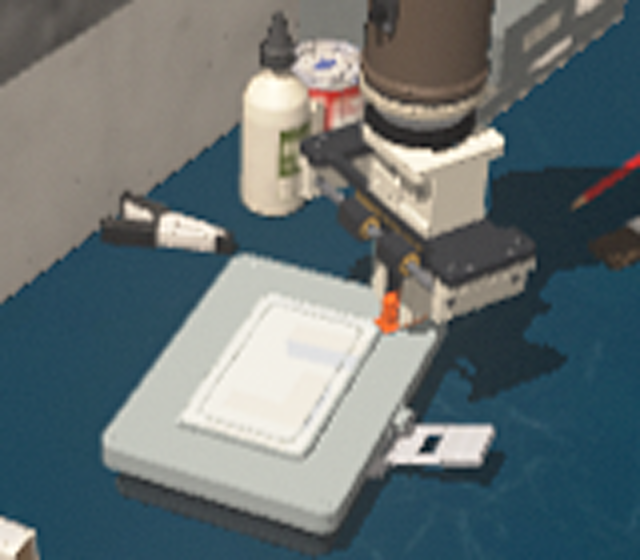

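The tab is between the pads, but the fingers are still closing.

Request:
servo_tool --motion '[0,0,0,0,1,0,0,0,0,1,0,0,0,0,1,0,0,0,0,1]'

```text
clock: 9.4
ee_pos: [0.5404, -0.028, 0.0569]
tool_rot: [-0.385, 0.593, -0.593, 0.385]
force: [-1.7, 1.7, 1.4]
grip_width: 0.0085
```

Request:
servo_tool --motion '[0.0003,0.0008,0.0063,0,1,0.0004,0.0009,0.0063,0,1,0.0004,0.001,0.0063,0,1,0.0005,0.0011,0.0063,0,1]'

```text
clock: 9.8
ee_pos: [0.5421, -0.0237, 0.0827]
tool_rot: [-0.385, 0.593, -0.593, 0.385]
force: [-0.7, 5.6, -6.8]
grip_width: 0.009
```

Request:
servo_tool --motion '[0.0005,0.0013,0.0063,0,1,0.0006,0.0014,0.0063,0,1,0,0,0,0,1]'

```text
clock: 10.1
ee_pos: [0.5432, -0.02, 0.0957]
tool_rot: [-0.385, 0.593, -0.592, 0.386]
force: [-1.2, 6.2, -7.1]
grip_width: 0.0094
```

```bash
cat > look.py <<'E'
from h import *
import sys
t=sys.argv[1]
for n,(r0,r1,c0,c1) in (("scene",(60,240,230,430)),("top",(110,290,270,470))):
    c=bot.capture(n);save(c,n+t);im=cv2.imread("pics/%s%s.png"%(n,t))[r0:r1,c0:c1]; cv2.imwrite("pics/%s%sz.png"%(n,t),cv2.resize(im,None,fx=3.3,fy=3.3,interpolation=cv2.INTER_CUBIC))
s=bot.state();print(s["clock"],s["ee_pos"],s["force"],s["wrist_torque"],s["grip_width"])
E
python3 look.py 4
```

```text
10.2 [ 0.54313437 -0.02017754  0.09523236] [-1.72871522  6.86749835 -7.13528578] [ 0.73839791 -0.30782941  0.08974928] 0.009896026803107891
```

View pics/scene4z.png

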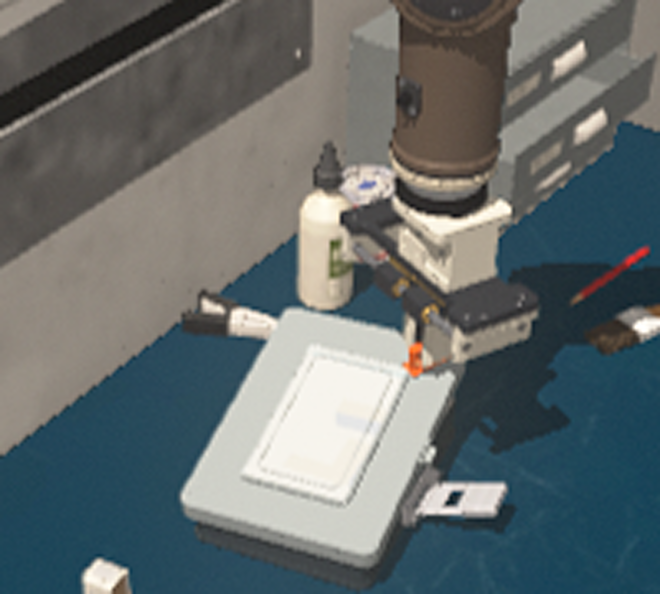

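The tab corner is up (scene crop about 440,370) and the far end is still seated. I'll continue the arc.

Request:
servo_tool --motion '[0.0007,0.0016,0.0063,0,1,0.0007,0.0017,0.0063,0,1,0.0008,0.0018,0.0062,0,1,0.0008,0.0019,0.0062,0,1]' --newtons 55

```text
clock: 10.6
ee_pos: [0.5438, -0.0103, 0.1192]
tool_rot: [-0.387, 0.594, -0.59, 0.386]
force: [-6.9, 17.7, -15.2]
grip_width: 0.0102
```

```bash
python3 look.py 5
```

```text
10.7 [ 0.54442878 -0.00993166  0.1196843 ] [ -4.39046181  16.01440005 -13.63956935] [2.58412103 0.25126179 0.08629564] 0.010589801110117267
```

View pics/scene5z.png

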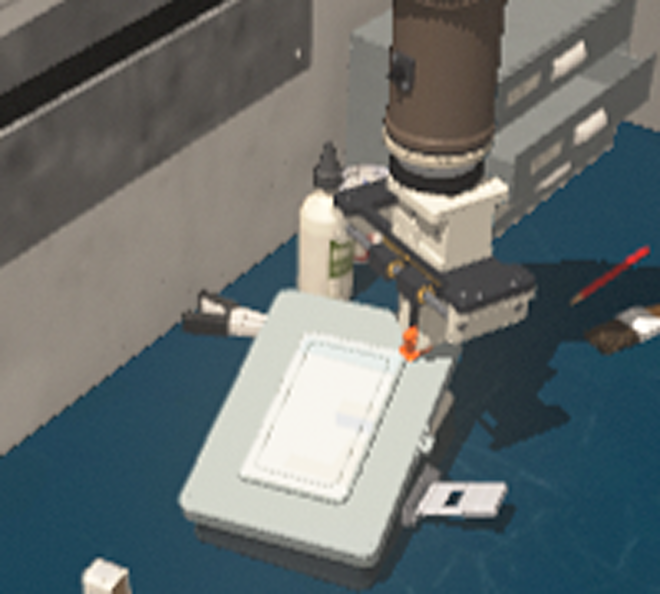

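View pics/top5z.png

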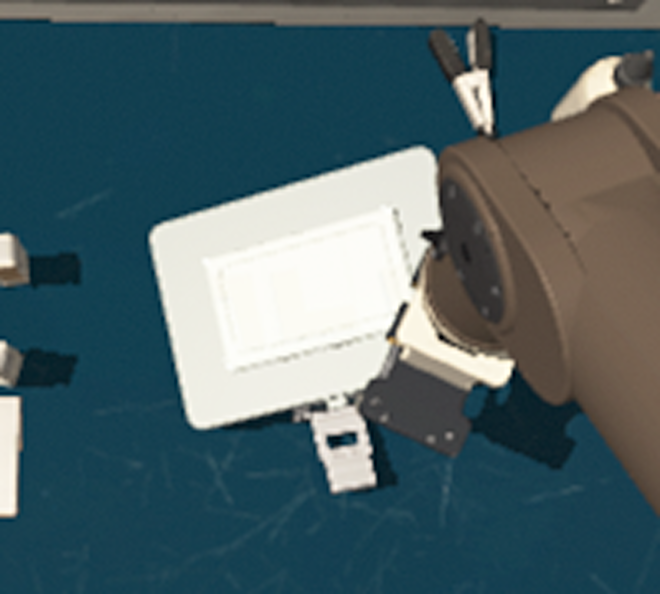

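Request:
servo_tool --motion '[-0.0005,0.005,0.003,0,1,-0.0005,0.005,0.005,0,1,-0.0005,0.004,0.006,0,1,-0.0005,0.004,0.006,0,1]'

```text
clock: 11.1
ee_pos: [0.5441, 0.0034, 0.1404]
tool_rot: [0.385, -0.593, 0.593, -0.385]
force: [-1.6, 3.2, -8.8]
grip_width: 0.011
```

```bash
python3 look.py 6
```

```text
11.2 [0.54477928 0.00409042 0.14088934] [-2.32360636  5.29782886 -9.30902656] [ 0.07942397 -0.40559346  0.14106252] 0.011183464647302707
```

View pics/scene6z.png

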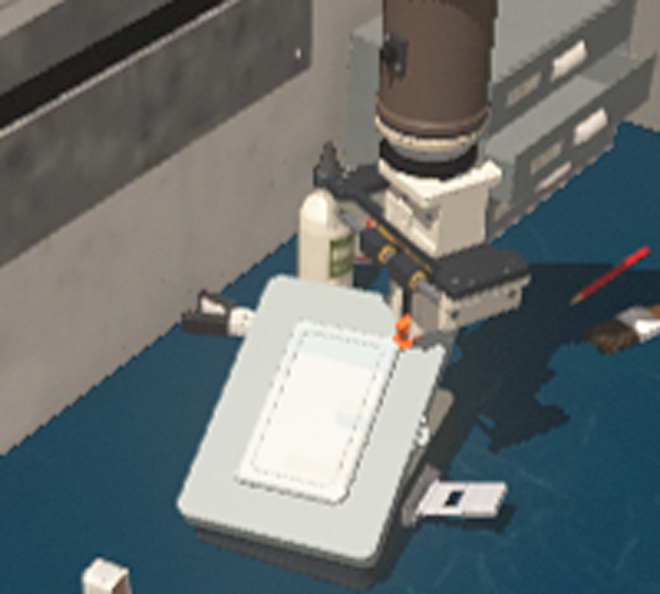

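Request:
servo_tool --motion '[-0.0005,0.006,0.006,0,1,-0.0005,0.006,0.006,0,1,-0.0005,0.006,0.006,0,1,-0.0005,0.006,0.006,0,1]'

```text
clock: 11.6
ee_pos: [0.5429, 0.0276, 0.165]
tool_rot: [0.384, -0.593, 0.594, -0.385]
force: [0.0, 0.0, -0.9]
grip_width: 0.0084
```

```bash
python3 look.py 7
```

```text
11.7 [0.54309769 0.02862538 0.16525112] [-7.40432182e-01  3.06924580e-04 -2.49329556e-01] [-0.07789957 -0.02296512  0.021561  ] 0.008089578321948555
```

View pics/scene7z.png

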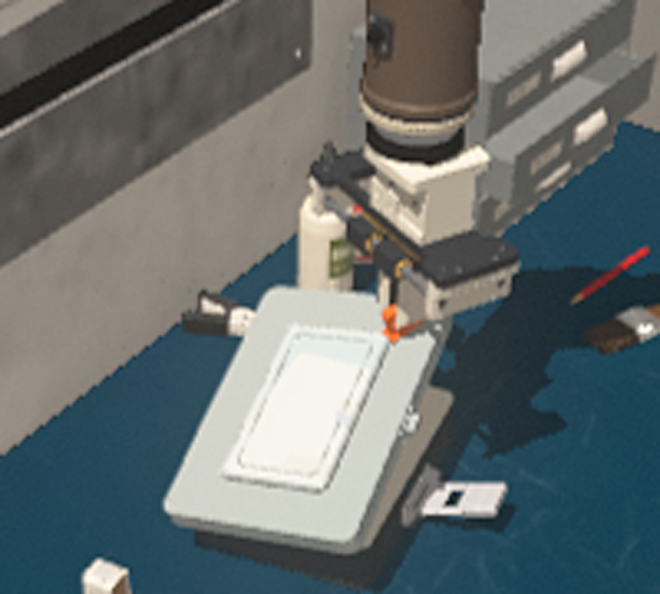

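Request:
servo_tool --motion '[0,0.002,0.01,0,1,0,0,0.015,0,1,0,0,0.02,0,1,0,0,0.025,0,1,0,0,0.03,0,1,0,0,0.03,0,1,0,0,0.03,0,1,0,0,0.03,0,1]'

```text
clock: 12.5
ee_pos: [0.5419, 0.029, 0.3555]
tool_rot: [0.385, -0.593, 0.593, -0.385]
force: [0.3, -0.4, -1.2]
grip_width: 0.0086
```

```bash
python3 look.py 8
```

```text
12.6 [0.54378293 0.02975612 0.35839598] [ 0.38258859 -0.52191865 -0.99523367] [-0.08798642 -0.14053814 -0.02499148] 0.008617368633717292
```

View pics/scene8.png

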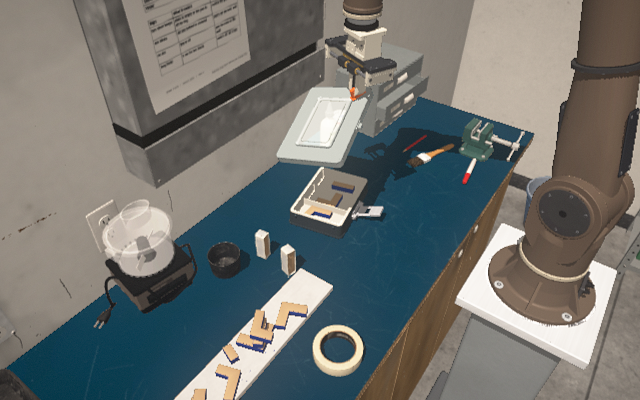

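View pics/top8.png

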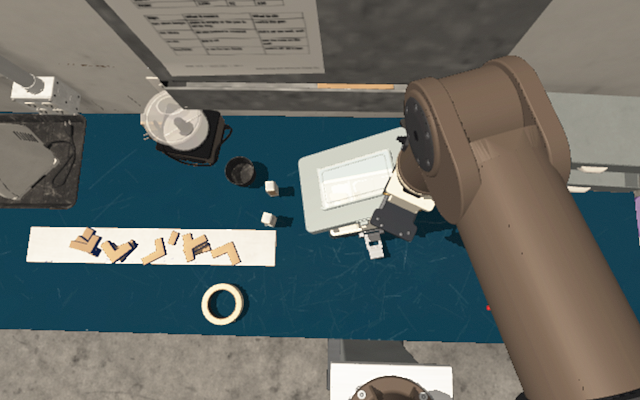

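Request:
servo_tool --motion '[0,0,0.02,0,1,-0.005,-0.01,0.025,0,1,-0.01,-0.02,0.02,0,1,-0.01,-0.03,0.01,0,1,-0.01,-0.03,0.01,0,1,-0.01,-0.03,0,0,1,-0.01,-0.03,0,0,1,-0.01,-0.03,0,0,1]'

```text
clock: 13.4
ee_pos: [0.4763, -0.152, 0.4385]
tool_rot: [-0.385, 0.593, -0.593, 0.385]
force: [0.0, 0.2, -0.5]
grip_width: 0.0083
```

Request:
servo_tool --motion '[-0.01,-0.03,0,0,1,-0.01,-0.03,0,0,1,-0.01,-0.03,0,0,1,-0.01,-0.03,0,0,1,-0.01,-0.03,0,0,1,-0.01,-0.03,0,0,1,0,-0.02,0,0,1,0,-0.01,0,0,1]'

```text
clock: 14.2
ee_pos: [0.4168, -0.3625, 0.4381]
tool_rot: [-0.385, 0.594, -0.593, 0.384]
force: [0.3, 0.1, -0.8]
grip_width: 0.0083
```

Request:
servo_tool --motion '[0,0,0,0,1,0,0,0,0,1,0,0,0,0,1,0,0,0,0,1,0,0,0,0,1]'

```text
clock: 14.7
ee_pos: [0.4175, -0.36, 0.439]
tool_rot: [0.385, -0.593, 0.593, -0.385]
force: [-0.6, -0.5, -1.8]
grip_width: 0.0087
```

```bash
python3 look.py 9
python3 - <<'E'
from h import *
for n in("scene","top"):
    c=bot.capture(n)
    K=c["mtx"];rz=c["range_z"];v,u=np.mgrid[:400,:640]
    P=np.stack([(u-K[0,2])/K[0,0]*rz,(v-K[1,2])/K[1,1]*rz,rz],-1)@att(c).T+np.array(c["origin"])
    for k in bot.silhouettes("cover",n)[:1]:
        m=cv2.erode(k["region"].astype(np.uint8),np.ones((3,3)))>0
        q=P[m&(rz>0)];print(n,k["confidence"],k["extent"],np.percentile(q,[1,50,99],axis=0).round(3))
    for t in("tab_corner","far_corner"):
        for k in bot.pinpoint(t,n)[:1]:print(t,k["confidence"],k["centre"],px(c,*k["centre"]))
    for t,z in(("sorting_tray",.012),("piece_2",.015),("mixing_pot",0),("block_a",0)):
        for k in bot.pinpoint(t,n)[:3]:print(t,round(k["confidence"],2),px(c,*k["centre"],z).round(3))
E
```

```text
14.8 [ 0.41733433 -0.36036775  0.43889202] [ 0.40354087 -0.10858208 -0.96851289] [-0.0668122  -0.01717459  0.03353245] 0.008402824043866249
scene 0.86 [446.2, 52.2, 88.1, 68.0] [[ 0.347 -0.377  0.336]
 [ 0.439 -0.253  0.387]
 [ 0.54  -0.155  0.436]]
tab_corner 0.62 [13.6, 489.9] [ 0.74144984 -1.66056442  0.03182856]
far_corner 0.74 [76.9, 401.4] [ 0.6428595  -0.4435076   0.18211738]
sorting_tray 0.78 [0.575 0.081 0.012]
sorting_tray 0.24 [0.581 0.072 0.012]
piece_2 0.76 [ 0.575 -0.     0.015]
piece_2 0.71 [0.587 0.054 0.015]
piece_2 0.65 [ 0.785 -0.754  0.015]
mixing_pot 0.92 [0.65  0.422 0.   ]
block_a 0.9 [0.605 0.332 0.   ]
block_a 0.81 [0.527 0.333 0.   ]
block_a 0.23 [ 0.753 -1.724  0.   ]
top 0.96 [565.7, 244.5, 146.4, 121.6] [[ 0.354 -0.366  0.342]
 [ 0.448 -0.269  0.39 ]
 [ 0.547 -0.163  0.423]]
far_corner 0.69 [217.0, 489.7] [ 0.54758047 -0.27827013 -0.00092319]
sorting_tray 0.88 [0.581 0.067 0.012]
sorting_tray 0.16 [0.483 0.056 0.012]
piece_2 0.68 [0.584 0.073 0.015]
piece_2 0.63 [0.573 0.141 0.015]
piece_2 0.53 [ 0.574 -0.     0.015]
mixing_pot 0.58 [0.648 0.424 0.   ]
block_a 0.65 [0.529 0.334 0.   ]
block_a 0.44 [0.61  0.324 0.   ]
```

View pics/scene9.png

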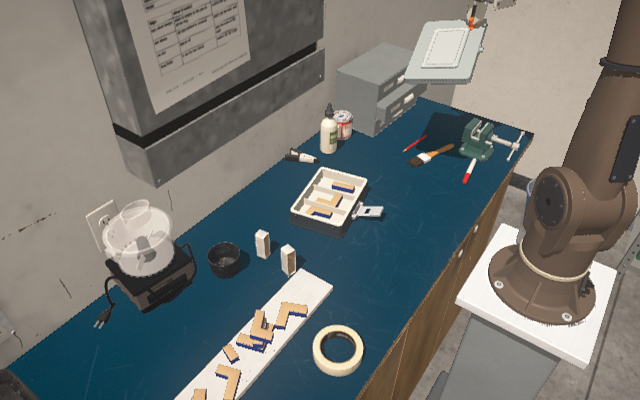

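View pics/top9.png

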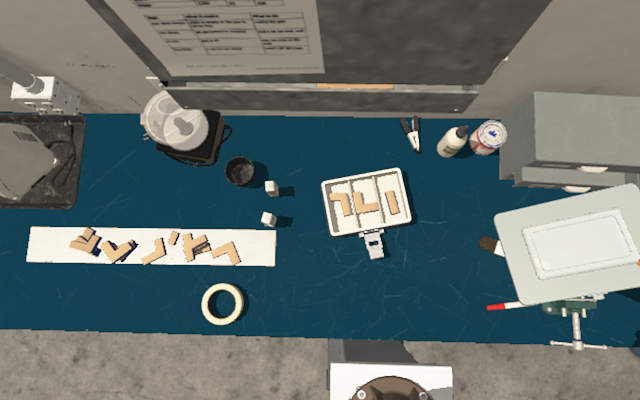

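The cover is held to the right of the box: its lowest measured points are at z ≈ 0.34 m and its nearest edge is at y ≈ −0.155 m, against about −0.055 m for the box. The tray and three letters are in the box (top view, about 366,200), and the blocks and pot haven't moved. I'm handing in.

```bash
python3 -c "
from cell import bot
print(bot.job_done())"
```

```text
the job is handed in; nothing more can be done
None
```

The cover is off, and I handed the job in at about 15 s on the robot's clock, with the gripper still holding the cover by its tab.

- **Hasp:** I pulled it forward by its lip to about 1.2 rad, and it stayed lying out in front of the box.
- **Peel:** I pinched the orange tab and lifted it in an arc. The tab corner came up first while the far end was still seated. I then moved the cover up and over the left end until the last snaps let go. The readings I took during the peel were at most about 24 N.
- **Holding position:** The cover is to the right of the box, gripped at 55 N with the fingers reading about 8.5 mm on the 9 mm tab. Its lowest measured points are about 0.34 m above the worktop. Its nearest edge is about 10 cm clear of the box sideways.
- **Everything else:** The tray and all three letters are still in the box. The pot was found within about 5 mm and the blocks within about 10 mm of where they started. That is within the scatter of the measurements, and the pictures show no movement.

**Differences and doubtful readings:**
- During the peel the cover tipped more about its left edge than exactly about the far corner, twisting the tab slightly in the grip. I followed that movement, and the twist went away once the cover was free.
- In the last pictures, the network's position for the cover's far corner landed on the background in both views and for the tab corner in the scene view, the only one where it was found. I discarded those and used the cover's outline with depth instead.

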